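# Set a worn microscope stage to its logged line and clamp it, backlash taken out

## Robot

A 6-joint arm with a two-finger parallel gripper is mounted at the origin on the work surface. World frame = base frame: x ahead of the robot, y to its left, z up, the work surface at z = 0. Lengths are in mm, angles in rad, forces in N, time in s.
With the tool pointing down it reaches from about 400 to 925 mm from the base axis. Payload 12.5 kg.
Tool frame: the origin (TCP) lies between the finger pads; the fingertips stand 19 mm ahead of it and the grasp point (between the pads) is the TCP (env.tips_ahead is the distance from the TCP to the fingertips, in mm); z points along the fingers, y is the line along which they close (so a half turn about z gives the same grasp; the last joint's range is limited). The gripper opens to 95 mm and grips with 3 to 60 N. Pads are 20 mm wide; open, the fingers measure 119 mm over their backs; the gripper's body (75 mm by 180 mm) begins 59 mm behind the grasp point.
Start: joints at [-1.247, 0.491, 1.559, -0, 1.092, -0.106], TCP at [260.454, -568.162, 233.661] pointing down, gripper open.
Joint ranges: [-3.1, 3.1], [-0.84, 2.19], [0.05, 2.79], [-1.13, 4.28], [0.06, 2.93], [-2.69, 2.69]. Speed limits (rad/s): [2.22, 2.22, 2.79, 3.14, 3.14, 3.14].

## Interface

Orientations are given as [roll, pitch, yaw] about the fixed x, y, z axes, in that order (R = Rz(yaw) Ry(pitch) Rx(roll)).
In Python, from cell import env gives the robot as it stands.
- The arm moves only by the shell command python3 -m crank 'ROWS'. ROWS is JSON, a list of rows, each a list of 5 numbers: the shift along the tool's x, y, z in mm, then the turn about the tool's z in degrees, then the finger opening in mm, from 0 to 95.1. In form: [[dx, dy, dz, yaw, grip], ...]. A call has 1 to 10 rows; each row is the pose to reach, as a shift and turn from the pose commanded when the call began, along the tool's axes at that moment; what a row does not reach only later rows make up. A row lasts 1/12 s, in which the tool goes at most 41.7 mm and 7.16 degrees, less where a joint would pass 70% of its speed; a pose out of reach is approached as far as the arm can. A call with a gripper value outside its range is refused whole. The fingers move at their own pace and stop on an object; the grip force is fixed at half the most. Time passes only in rows, so rows that repeat a pose let the fingers close. It gives the time, the measured TCP pose, the force, the opening and the grip force at its end, in the units of the state.
- env.state(): the state, without advancing time (a new reading comes with each control period).
- env.read_camera(name): name is "scene" or "top" or "wrist"; returns a dict with "img" (400x640x3 uint8, blue, green, red), "K" (3x3 intrinsics, pixels), "pose" (4x4, takes a point from camera to world coordinates). Camera axes: x right, y down, z forward; pixel columns grow to the right and rows downward; lengths in mm; the calibration is good to about 2 mm. A picture is of the moment at which its call begins. There is no depth.
- env.job_done(): hands the job in; it is judged then, once.
The state is a dict: "t": time; "joints": joint angles; "qvel": joint speeds; "tau": joint torques, N m; "eef_pos": TCP position; "tcp_rot": TCP orientation; "ft_force": force on the tool from outside, world axes, zero at the start; "moment": the same for the moment, N m; "opening": opening from 0.0 (shut) to 1.0 (fully open); "grip_force": force on a finger pad.
Only numpy, scipy, OpenCV 4.12 (cv2) and the standard library are available. Lean on these libraries where they do the work, as an engineer would, in place of code of your own. Each camera call takes 0.05 s, during which the arm holds its last target. There are 200 camera calls.

## Task

Set the microscope stage to the logged field: the scale's middle line (the full-width one) level with the fixed index line, approached from the right as seen from the robot, because the worn drive has backlash. Turn the upright knob anticlockwise until that line is about half a centimetre past the index to the right, then clockwise to bring it back and stop it on the index, leaving the play taken out on that side. Then swing the clamp lever clockwise until it is tight, without shifting the setting; move the stage only by its knob, do not touch the slide or its bar, and leave the things around it where they are.

Things in the scene. Friction and masses are not known exactly. Their poses are not given: they have to be found in the camera images.
- stand: Microscope light base, 220 x 260 x 45 mm, fixed, black stage plate on top (51 mm above table). Origin under its centre on the table; x to the back (away from robot), y left, z up; yaw within 0.35 rad. At its rear a steel bar slides along y through two black guide blocks (60 x 44 mm, tops 71 mm up, 95 mm right and left of the middle): upright knob on the right one, clamp lever on the left one.
- index (a point): End of the fixed black index line on the aluminium plate at the middle of the stage, just behind the bar; stand frame (45, 0, 66) mm, axes as the stand's. On setting, the scale line meets it, about 4 mm in front of this point, as one straight line.
- scale_line (a point): Rear end of the middle line, the longest and thickest (14 x 2 mm), of the bar's scale (lines every 5 mm); 66 mm above the table. Moves along the stand's y with the bar, 28 mm either way of the index; starts 6 to 18 mm left (+y) of it. Knob clockwise (from above) drives it left, anticlockwise right, 6.0 mm per rad once the play is taken up. It stays where it is left.
- knob (a joint): Where the knob stands in its backlash (rad), not its angle: +0.22 when it bears clockwise (play taken out for driving left), -0.22 when it bears anticlockwise (driving right). Between, 0.44 rad in all, the knob turns freely and the bar stands still. Starts anywhere. The knob itself turns 1.5 turns over the bar's range.
- knob_grip (a point): On the upright drive knob's vertical axis at the height to grip, 98 mm above the table; turns with the knob. Black knurled cylinder 32 mm across, 34 mm tall, from 74 to 108 mm above the table, on the right guide block; stand frame (56, -95, 98) mm. Takes about 0.04 N m to turn. A small knob on a level shaft at the stand's right side (fore-and-aft drive) is fixed and not needed.
- lever (a joint): Clamp lever angle (rad): 0 open, pointing to the front (-x of the stand), 1.15 at its stop, pointing left; grows clockwise seen from above. Tight from 0.9. Starts between 0 and 0.2, stays where it is left; takes 0.12 to 0.2 N m (3 to 5 N at its ball). It presses a pad on the bar and holds it.
- lever_ball (a point): Centre of the black ball, 16 mm across, at the lever's end, 45 mm from its pivot, 98.5 mm above the table. A 7 mm round steel arm slopes from the hub up to it.
- lever_pivot (a point): On the vertical pivot axis of the clamp lever, at the height of the ball; stand frame (50, 95, 98.5) mm. The hub is 18 mm across, 75 to 88 mm above the table.
- holder: The steel rack bar (18 x 250 x 10 mm, top 65 mm above the table) with the slide holder in front of it and the 76 x 26 mm glass slide with its stained spot, 32 mm in front of the stand's middle, 54 mm above the table. Origin at the bar's middle. Not to be touched.
- oil_bottle: Small amber bottle with black cap, 28 mm across, 72 mm tall, upright at the left of the stand; origin under its centre. To be left alone.
- slide_box: Grey closed slide box, 98 x 84 x 34 mm, behind the stand; origin under its centre. To be left alone.
- tally: Steel hand tally counter, round, 46 mm across, 22 mm high, at the right of the stand; origin under its centre. To be left alone.

How it is judged (in metres and radians):
On the way, in this order (a step that is already met when the one before it is completed fails the run):
1. clamp open, the middle line is run more than 3 mm past the index to the right (y of scale_line in the frame of index below -0.003 m and value of joint lever below 0.4 rad), for 0.1 s.
2. it is brought back within 2 mm of the index, clamp still open, knob bearing clockwise (y of scale_line in the frame of index between -0.002 and 0.002 m and value of joint knob above 0.1 rad and value of joint lever below 0.4 rad), for 0.3 s.
At the end, for the whole second after the job is handed in: the middle line within 2 mm of the index, the knob bearing clockwise (its play joint above 0.1 rad), the clamp lever at 0.9 rad or more, the bottle, slide box and tally counter within 20 mm of where they stood (y of scale_line in the frame of index between -0.002 and 0.002 m and value of joint knob above 0.1 rad and value of joint lever above 0.9 rad and distance of each of oil_bottle, slide_box, tally from where it was at the start of the episode below 0.02 m); the robot touches nothing.
It fails at once if the bar or the slide is touched with more than 3 N (contact force between holder and the fingers above 3 N or contact force between holder and the arm above 3 N).
It fails at once if the stage is driven while clamped (value of joint lever above 0.9 rad and linear speed of holder above 0.006 m/s).
It fails at once if a bystander is moved by more than 20 mm (distance of any of oil_bottle, slide_box, tally from where it was at the start of the episode above 0.02 m).
It also fails if it takes over 58 s, if anything falls off the work surface, if the arm or the gripper's body presses on something with over 40 N, if the wrist force passes 120 N, or if a joint passes its speed limit or range.

## Working session

There is one attempt and no reset: what is moved stays moved. The work goes in short steps, Python scripts to look and compute and a shell command to move; the robot and the scene stay as the last step left them, time stands still between calls to the robot, and variables do not carry over. Pictures are saved under pics/ and viewed, at most 14 in all, crops included, and the job is handed in when it is done.

```bash
ls; mkdir -p pics; python3 - <<'E'
from cell import env
import cv2,numpy as np
s=env.state();print(s)
for n in("top","scene"):
    c=env.read_camera(n);cv2.imwrite(f"pics/{n}0.png",c["img"]);print(n,c["K"].tolist(),np.round(c["pose"],3).tolist())
E
```

```text
pics
{'t': 0.0, 'joints': array([-1.24664043e+00,  4.91530805e-01,  1.55947914e+00,  8.00511213e-06,
        1.09170300e+00, -1.05597194e-01]), 'qvel': array([-0.00066826, -0.0017403 ,  0.00151692, -0.00063112,  0.00077146,
       -0.00099243]), 'tau': array([ 4.32770103e-03, -6.12636209e+01, -2.58183557e+01,  6.94552856e-02,
        4.82348702e-02, -1.18671992e-04]), 'eef_pos': array([ 260.3513929 , -567.92936329,  233.06937927]), 'tcp_rot': array([-3.14047935e+00, -1.25140448e-04,  4.29749326e-01]), 'ft_force': array([ 0.44191996, -0.79855179,  0.19620874]), 'moment': array([-0.00667281, -0.01683196, -0.02093373]), 'grip_force': 0.0, 'opening': 1.0002238540765358}
top [[451.4545038106973, 0.0, 321.71701158226193], [0.0, 451.4545038106973, 202.95311892375233], [0.0, 0.0, 1.0]] [[-0.015, -0.993, 0.118, 458.546], [-0.999, 0.019, 0.029, 26.703], [-0.031, -0.117, -0.993, 999.049], [0.0, 0.0, 0.0, 1.0]]
scene [[461.0128705592364, 0.0, 317.2738479332132], [0.0, 461.0128705592364, 195.48644544191944], [0.0, 0.0, 1.0]] [[0.879, 0.407, -0.248, 798.218], [0.476, -0.732, 0.487, -419.289], [0.017, -0.546, -0.837, 861.162], [0.0, 0.0, 0.0, 1.0]]
```

View pics/top0.png

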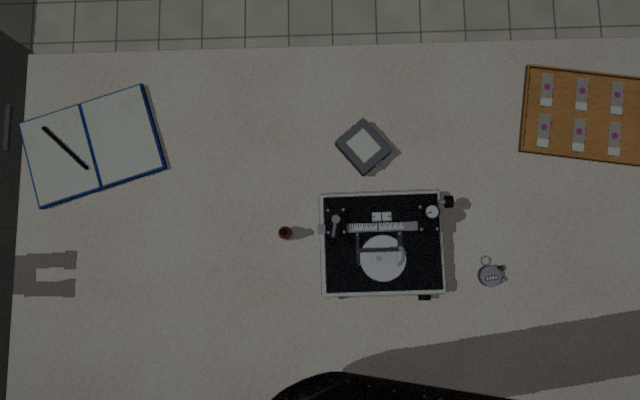

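View pics/scene0.png

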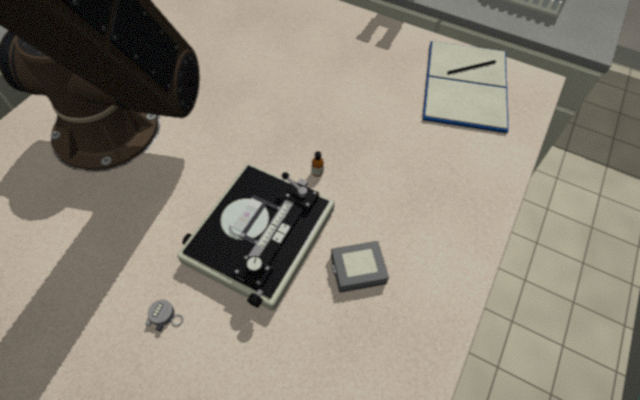

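```bash
cat > h.py <<'E'
import numpy as np,cv2
def ray(c,u,v,z):
    K,P=np.array(c["K"]),np.array(c["pose"])
    d=P[:3,:3]@np.linalg.solve(K,[u,v,1]);o=P[:3,3]
    return o+d*(z-o[2])/d[2]
def proj(c,p):
    P=np.array(c["pose"]);q=np.array(c["K"])@(P[:3,:3].T@(np.array(p)-P[:3,3]));return q[:2]/q[2]
E
python3 - <<'E'
from cell import env
from h import *
c=env.read_camera("top");I=c["img"][180:305,305:465]
cv2.imwrite("pics/topc.png",cv2.resize(I,None,fx=4.5,fy=4.5,interpolation=cv2.INTER_CUBIC))
for n,u,v,z in(("knob",432,212,108),("hub",336,219,88),("idx",382,216,66)):print(n,ray(c,u,v,z))
E
```

```text
knob [ 542.19040642 -163.76097953  108.        ]
hub [533.37123546  25.32456205  88.        ]
idx [539.70647208 -69.81601862  66.        ]
```

View pics/topc.png

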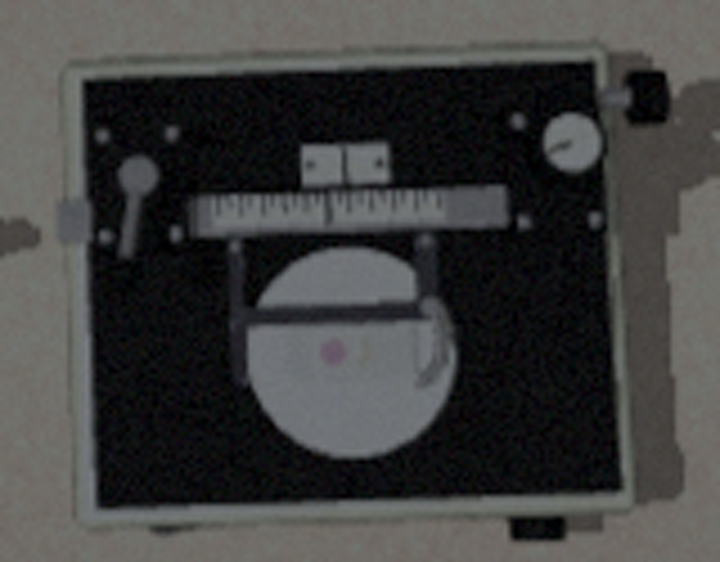

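```bash
python3 -m crank '[[425,-250,40,89,60],[425,-250,40,89,60],[425,-250,40,89,60],[425,-250,40,89,60],[425,-250,40,89,60],[425,-250,40,89,60],[425,-250,40,89,60],[425,-250,40,89,60],[425,-250,40,89,60],[425,-250,40,89,60]]'; python3 -c "
from cell import env
print(env.state()['joints'],env.state()['tcp_rot'])"
```

```text
t: 0.98
eef_pos: [485.4, -246.0, 201.7]
tcp_rot: [3.142, 0.0, -0.753]
ft_force: [0.9, -0.8, -0.3]
opening: 0.631
grip_force: 0.0
[-5.90343713e-01  4.13488394e-01  1.79551643e+00 -6.01449375e-05
  9.32693301e-01  1.73348583e+00] [ 3.14152790e+00  9.62590741e-05 -7.52997388e-01]
```

```bash
python3 -m crank '[[-19,-98,0,17,60],[-19,-98,0,17,60],[-19,-98,0,17,60],[-19,-98,0,17,60],[-19,-98,0,17,60],[-19,-98,0,17,60]]'; python3 - <<'E'
from cell import env
from h import *
s=env.state();print(s['joints'],s['eef_pos'],s['tcp_rot'])
L=[]
for n in("wrist","scene"):
    c=env.read_camera(n);L.append(c["img"]);np.savez(f"pics/{n}1.npz",**c)
    print(n,np.round(c["K"],1).tolist(),np.round(c["pose"],3).tolist())
    for p in([542,-164,108],[533,25,88],[540,-70,66]):print(proj(c,p))
cv2.imwrite("pics/w1.png",L[0])
cv2.imwrite("pics/s1.png",cv2.resize(L[1][150:320,170:370],None,fx=3.5,fy=3.5,interpolation=cv2.INTER_CUBIC))
E
```

```text
t: 1.48
eef_pos: [537.1, -163.1, 201.7]
tcp_rot: [3.141, 0.0, -1.043]
ft_force: [-0.6, 0.0, -0.7]
opening: 0.63
grip_force: 0.0
[-4.12409514e-01  4.36506893e-01  1.75434070e+00 -3.10836580e-04
  9.51171475e-01  2.20110346e+00] [ 537.07729221 -163.1097184   201.71266234] [ 3.14113695e+00  1.95391180e-04 -1.04253613e+00]
wrist [[285.0, 0.0, 321.3], [0.0, 285.0, 201.5], [0.0, 0.0, 1.0]] [[-0.864, -0.486, -0.131, 572.916], [-0.504, 0.834, 0.224, -226.492], [0.001, 0.259, -0.966, 353.035], [0.0, 0.0, 0.0, 1.0]]
[315.77952038 205.60387087]
[238.37076526 345.64663286]
[275.75654499 266.4966198 ]
scene [[461.0, 0.0, 317.3], [0.0, 461.0, 195.5], [0.0, 0.0, 1.0]] [[0.879, 0.407, -0.248, 798.218], [0.476, -0.732, 0.487, -419.289], [0.017, -0.546, -0.837, 861.162], [0.0, 0.0, 0.0, 1.0]]
[251.68735526 263.24913571]
[300.07827517 190.15412842]
[279.29300945 233.21148031]
```

View pics/w1.png

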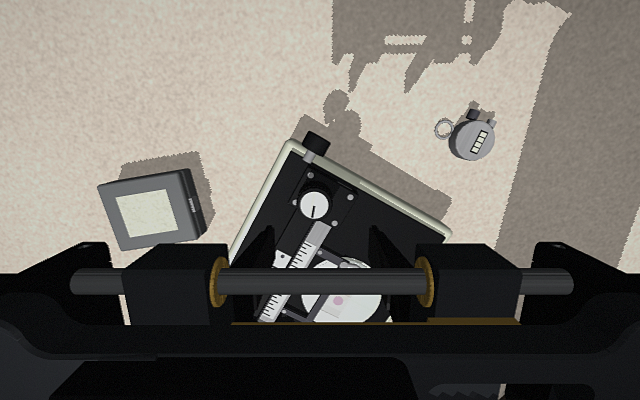

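View pics/s1.png

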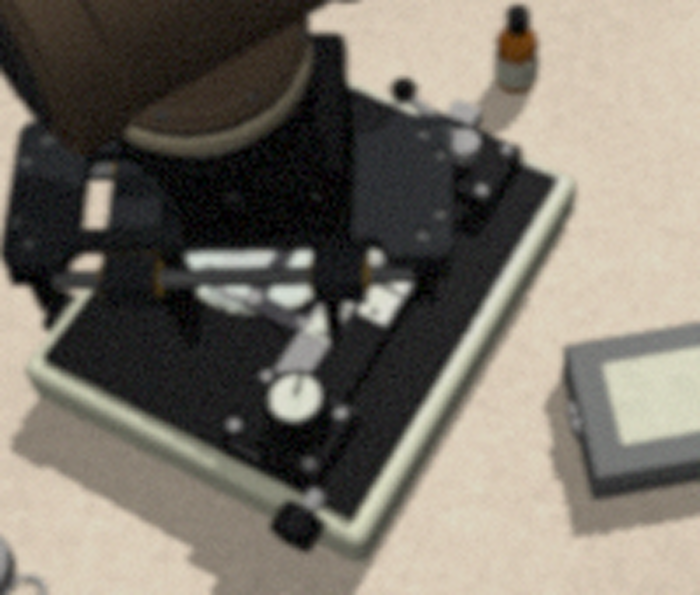

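```bash
python3 - <<'E'
from cell import env
from h import *
w=np.load("pics/wrist1.npz");s=np.load("pics/scene1.npz")
print(ray(w,314,206,108),ray(s,254.3,263.7,108))
c=env.state();print(c['eef_pos'],c['tcp_rot'],c['joints'])
E
```

```text
[ 543.19056856 -162.88002919  108.        ] [ 546.52375525 -162.49836408  108.        ]
[ 536.89254942 -163.78259798  201.83981854] [ 3.14133116e+00  3.69802097e-05 -1.04441803e+00] [-4.13677020e-01  4.36298739e-01  1.75430473e+00 -2.32616601e-04
  9.51173277e-01  2.20167244e+00]
```

```bash
python3 -m crank '[[3,-6,40,-70,60],[3,-6,40,-70,60],[3,-6,40,-70,60],[3,-6,40,-70,60],[3,-6,40,-70,60],[3,-6,40,-70,60],[3,-6,40,-70,60],[3,-6,40,-70,60],[3,-6,40,-70,60],[3,-6,40,-70,60]]'; python3 - <<'E'
from cell import env
from h import *
w=env.read_camera("wrist");t=env.read_camera("top");s=env.read_camera("scene")
np.savez("pics/w2.npz",**w);np.savez("pics/t2.npz",**t);
u=proj(w,[543.5,-163,108]);print(u)
o=np.hstack([w["img"],cv2.resize(t["img"][180:305,305:465],(512,400)),cv2.resize(s["img"][170:295,230:390],(512,400))])
cv2.imwrite("pics/a2.png",cv2.resize(np.vstack([o[:,:640][:, :],np.pad(cv2.resize(o[:,640:],(640,250)),((0,0),(0,0),(0,0)))]),None,fx=.92,fy=.92))
E
```

```text
t: 2.42
eef_pos: [543.6, -163.7, 161.9]
tcp_rot: [3.141, 0.0, 0.183]
ft_force: [0.5, 0.5, 0.0]
opening: 0.631
grip_force: 0.0
[319.93525848 222.60898953]
```

View pics/a2.png

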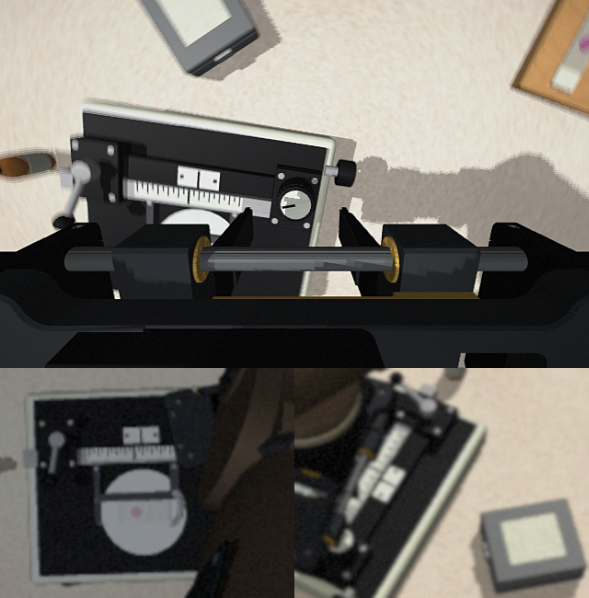

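```bash
cat >> h.py <<'E'
KNOB=np.array([543.5,-163]);
def frame(yaw): # stand origin, R
    R=np.array([[np.cos(yaw),-np.sin(yaw)],[np.sin(yaw),np.cos(yaw)]]);return KNOB-R@[56,-95],R
def patch(c,yaw,s=4):
    o,R=frame(yaw)
    # patch: columns y from +45 to -45 (left->right), rows x from 62 (top) to 18
    P=[(62,45),(62,-45),(18,-45),(18,45)]
    src=np.float32([proj(c,np.r_[o+R@p,66]) for p in P])
    H=cv2.getPerspectiveTransform(src,np.float32([[0,0],[90*s,0],[90*s,44*s],[0,44*s]]))
    return cv2.warpPerspective(c["img"],H,(90*s,44*s),flags=cv2.INTER_CUBIC)
E
python3 - <<'E'
from h import *
w=dict(np.load("pics/w2.npz"));t=dict(np.load("pics/t2.npz"))
h1=ray(w,87,187,88)[:2];print(h1)
d=h1-KNOB;yaw=np.arctan2(d[1],d[0])-np.arctan2(190,-6);print("yaw",yaw,np.linalg.norm(d))
cv2.imwrite("pics/p2.png",cv2.resize(np.vstack([patch(w,yaw),patch(t,yaw)]),None,fx=1.6,fy=1.6))
E
```

```text
[532.26608988  26.32620453]
yaw 0.027698319799089433 189.65920082189245
```

View pics/p2.png

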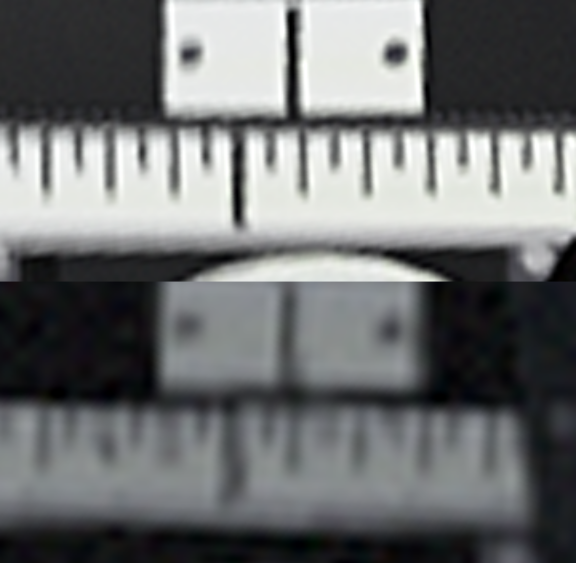

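```bash
cat >> h.py <<'E'
def meas(c,yaw=0.0277):
    g=cv2.cvtColor(patch(c,yaw),cv2.COLOR_BGR2GRAY).astype(float)
    def mn(b,lo,hi):
        r=255-cv2.GaussianBlur(b,(0,0),1).mean(0)[lo:hi];i=r.argmax();j=np.arange(max(i-5,0),min(i+6,len(r)))
        w=np.clip(r[j]-np.median(r),0,None);return lo+(w*j).sum()/w.sum(), r.max()-np.median(r)
    i=mn(g[12:58],160,205);l=mn(g[126:137],60,290)
    return (i[0]-l[0])/4,i,l
E
python3 -m crank '[[0,0,40,0,60],[0,0,64,0,60],[0,0,64,0,60],[0,0,64,0,20],[0,0,64,0,20],[0,0,64,0,20],[0,0,64,0,20],[0,0,64,0,20],[0,0,64,0,20]]'; python3 - <<'E'
from h import *
from cell import env
for n in("w2","t2"):print(meas(dict(np.load(f"pics/{n}.npz"))))
for n in("wrist","top"):print(meas(env.read_camera(n)))
E
```

```text
t: 3.32
eef_pos: [544.6, -163.1, 99.0]
tcp_rot: [3.14, -0.002, 0.178]
ft_force: [-1.3, -4.2, 4.9]
opening: 0.331
grip_force: 30.0
(np.float64(8.489754783029191), (np.float64(182.3573409201894), np.float64(218.841438713781)), (np.float64(148.39832178807262), np.float64(213.03836557038804)))
(np.float64(8.765507856565137), (np.float64(179.16548282954096), np.float64(62.16216887627877)), (np.float64(144.10345140328042), np.float64(51.01526615810293)))
(np.float64(-9.257815666038809), (np.float64(182.28121288208763), np.float64(212.6387697538705)), (np.float64(219.31247554624287), np.float64(213.28727895252166)))
(np.float64(-26.879657485293436), (np.float64(179.15334302184948), np.float64(69.47758670295474)), (np.float64(286.6719729630232), np.float64(107.78108873558755)))
```

```bash
sed -i 's/,60,290)/,90,235)/' h.py
python3 -m crank '[[0,0,0,-6.5,20],[0,0,0,-13,20],[0,0,0,-19.5,20],[0,0,0,-26,20],[0,0,0,-32.5,20],[0,0,0,-39,20],[0,0,0,-45.5,20],[0,0,0,-52,20],[0,0,0,-58.5,20],[0,0,0,-65,20]]'; python3 - <<'E'
from h import *
from cell import env
L=[]
for n in("wrist","top"):
    c=env.read_camera(n);print(meas(c));L.append(patch(c,.0277))
cv2.imwrite("pics/p3.png",cv2.resize(np.vstack(L),None,fx=1.6,fy=1.6))
E
```

```text
t: 4.25
eef_pos: [544.8, -163.3, 99.1]
tcp_rot: [3.139, 0.001, 1.318]
ft_force: [-1.5, -5.3, 6.8]
opening: 0.334
grip_force: 30.0
(np.float64(1.9454778083797137), (np.float64(183.239856052647), np.float64(206.47777605647616)), (np.float64(175.45794481912816), np.float64(205.81954147197231)))
(np.float64(1.5676408354057187), (np.float64(179.14231207338293), np.float64(68.55334845610312)), (np.float64(172.87174873176005), np.float64(65.3158032273603)))
```

View pics/p3.png

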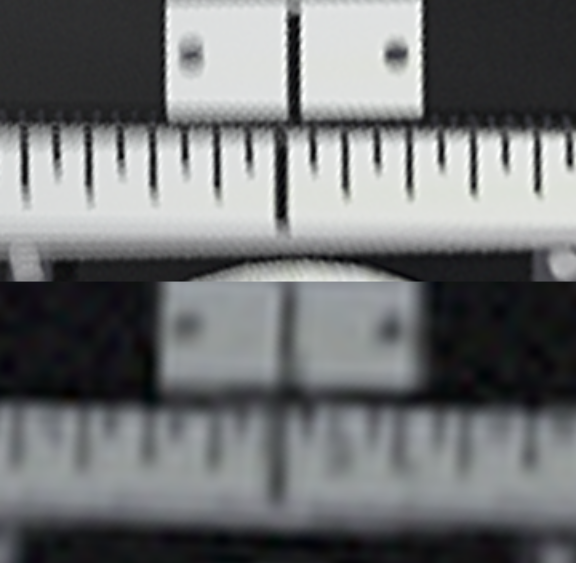

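```bash

python3 -m crank '[[0,0,0,-6.8,20],[0,0,0,-13.6,20],[0,0,0,-20.4,20],[0,0,0,-27.2,20],[0,0,0,-34,20],[0,0,0,-40.8,20],[0,0,0,-47.6,20],[0,0,0,-54.4,20],[0,0,0,-61.2,20],[0,0,0,-67,20]]';
python3 -m crank '[[0,0,0,0,20],[0,0,0,0,20],[0,0,0,0,20]]'; python3 - <<'E'
from h import *
from cell import env
for n in("wrist","top"):
    c=env.read_camera(n);print(meas(c))
E
```

```text
t: 5.18
eef_pos: [545.0, -163.3, 99.1]
tcp_rot: [3.141, 0.003, 2.487]
ft_force: [1.2, -4.2, 5.2]
opening: 0.327
grip_force: 30.0
t: 5.43
eef_pos: [545.1, -163.3, 99.1]
tcp_rot: [3.141, 0.004, 2.482]
ft_force: [1.1, -4.6, 5.7]
opening: 0.333
grip_force: 30.0
(np.float64(-4.863276758275028), (np.float64(183.1277533610834), np.float64(221.37761762718355)), (np.float64(202.5808603941835), np.float64(214.40453628415952)))
(np.float64(-4.775215481368633), (np.float64(179.15879775801744), np.float64(68.9585009798702)), (np.float64(198.25965968349198), np.float64(58.5736424483691)))
```

```bash

python3 -m crank '[[0,0,0,6.5,20],[0,0,0,13,20],[0,0,0,19.5,20],[0,0,0,26,20],[0,0,0,32.5,20],[0,0,0,39,20],[0,0,0,45.5,20],[0,0,0,52,20],[0,0,0,58,20],[0,0,0,58,20]]'; python3 - <<'E'
from h import *
from cell import env
for n in("wrist","top"):
    c=env.read_camera(n);print(meas(c))
E
```

```text
t: 6.37
eef_pos: [544.8, -163.3, 99.1]
tcp_rot: [3.139, 0.002, 1.463]
ft_force: [-1.0, -4.8, 6.5]
opening: 0.332
grip_force: 30.0
(np.float64(-1.323338802185006), (np.float64(183.15656876560405), np.float64(211.34687883919796)), (np.float64(188.44992397434407), np.float64(215.23542083868406)))
(np.float64(-1.4618051175095275), (np.float64(179.15554108317548), np.float64(67.09251640235541)), (np.float64(185.0027615532136), np.float64(54.38996881256509)))
```

```bash

python3 -m crank '[[0,0,0,6.5,20],[0,0,0,13,20],[0,0,0,13,20],[0,0,0,13,20],[0,0,0,13,20],[0,0,0,13,20]]'; python3 - <<'E'
from h import *
from cell import env
L=[]
for n in("wrist","top"):
    c=env.read_camera(n);print(meas(c));L.append(patch(c,.0277))
cv2.imwrite("pics/p4.png",cv2.resize(np.vstack(L),None,fx=1.6,fy=1.6))
E
```

```text
t: 6.97
eef_pos: [544.8, -163.3, 99.1]
tcp_rot: [3.139, 0.001, 1.242]
ft_force: [0.0, -4.9, 6.7]
opening: 0.331
grip_force: 30.0
(np.float64(0.09113546995718025), (np.float64(183.05896383402293), np.float64(205.32577382972065)), (np.float64(182.6944219541942), np.float64(205.57113903020698)))
(np.float64(-0.43970639582857984), (np.float64(179.14116666998748), np.float64(68.311912049484)), (np.float64(180.8999922533018), np.float64(64.18716395905128)))
```

View pics/p4.png

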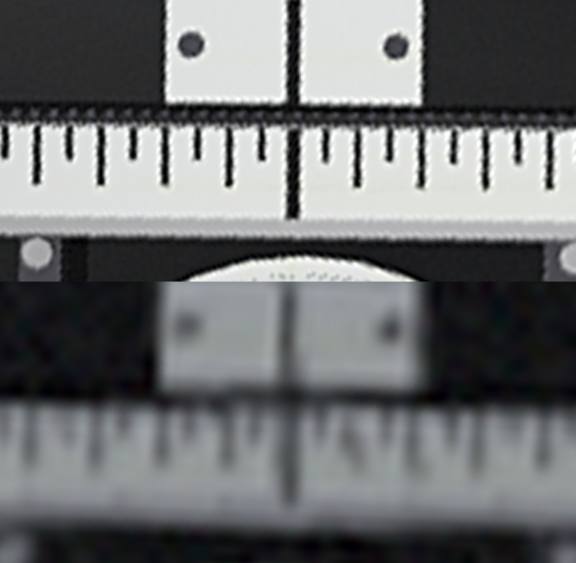

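```bash

python3 -m crank '[[0,0,0,0,50],[0,0,0,0,50],[0,0,0,0,50],[0,0,0,0,50],[0,0,-30,0,50],[0,0,-60,0,50],[0,0,-70,0,50],[0,0,-70,0,50]]'; python3 - <<'E'
from h import *
from cell import env
for n in("wrist","top"):
    c=env.read_camera(n);print(meas(c));np.savez(f"pics/{n}5.npz",**c)
c=dict(np.load("pics/wrist5.npz"));cv2.imwrite("pics/w5.png",c["img"])
o,R=frame(.0277);p=o+R@[50,95];print("pivot",p,proj(c,np.r_[p,88]),"ball at 0.1",proj(c,np.r_[p+R@(45*np.array([-np.cos(.1),np.sin(.1)])),98.5]))
s=env.state();print(s['eef_pos'],s['tcp_rot'],s['joints'])
E
```

```text
t: 7.73
eef_pos: [545.0, -162.7, 170.3]
tcp_rot: [3.137, 0.0, 1.242]
ft_force: [0.5, 0.1, -0.2]
opening: 0.525
grip_force: 0.0
(np.float64(0.12478876784745552), (np.float64(182.74145672079953), np.float64(215.88893494381213)), (np.float64(182.2423016494097), np.float64(209.36263491090773)))
(np.float64(-0.436498241435757), (np.float64(179.14617675479707), np.float64(62.27535337578027)), (np.float64(180.8921697205401), np.float64(62.91104311510878)))
pivot [532.23997474  26.76093336] [216.85577693 -28.41611486] ball at 0.1 [148.04881293 -16.72687486]
[ 543.80110304 -162.26979128  167.37713684] [-3.14143492e+00  2.41910239e-05  1.24237627e+00] [-4.06358012e-01  4.86652251e-01  1.77509058e+00 -4.72255294e-05
  8.80005199e-01 -7.79078578e-02]
```

View pics/w5.png

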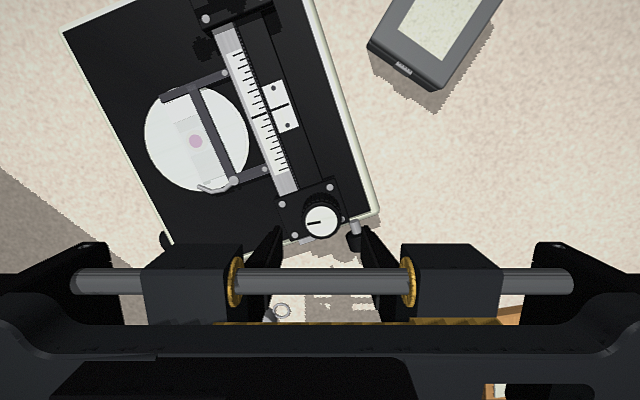

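```bash
python3 - <<'E'
from h import *
w=dict(np.load("pics/w2.npz"));o,R=frame(.0277)
g=cv2.cvtColor(w["img"],cv2.COLOR_BGR2GRAY)
b=ray(w,67.4,241,98.5)[:2];p=o+R@[50,95];d=R.T@(b-p);print(b,d,np.linalg.norm(d),np.arctan2(d[1],-d[0]))
E
```

```text
[487.49251464  34.9205122 ] [-44.50430262   9.3957948 ] 45.48531534252168 0.20806564515051093
```

```bash

python3 -m crank '[[168,-117,0,70,30],[168,-117,0,70,30],[168,-117,0,70,30],[168,-117,0,70,30],[168,-117,0,70,30],[168,-117,0,70,30],[168,-117,0,70,30],[168,-117,0,70,30],[168,-117,0,70,30],[168,-117,0,70,30]]';
python3 -m crank '[[0,0,0,6,30],[0,0,0,11,30],[0,0,0,11,30],[0,0,0,11,30]]'; python3 - <<'E'
from h import *
from cell import env
c=env.read_camera("wrist");cv2.imwrite("pics/w6.png",c["img"]);np.savez("pics/w6.npz",**c)
print(proj(c,[487.5,35,98.5]),proj(c,[532.2,26.8,88]))
s=env.state();print(s['eef_pos'],s['tcp_rot'],s['joints'],s['opening'])
E
```

```text
t: 8.67
eef_pos: [486.8, 34.6, 166.3]
tcp_rot: [-3.141, 0.003, 0.022]
ft_force: [-0.2, 0.4, 0.8]
opening: 0.32
grip_force: 0.0
t: 9.0
eef_pos: [487.0, 34.3, 166.7]
tcp_rot: [3.141, 0.002, -0.162]
ft_force: [-0.5, 0.5, -0.7]
opening: 0.312
grip_force: 0.0
[319.49811677 216.4444956 ] [320.57968978 158.51500323]
[487.13558919  34.33215657 166.96804487] [ 3.14133750e+00  1.67341880e-03 -1.61466591e-01] [-6.49491234e-02  3.89061104e-01  1.96220872e+00 -1.30242378e-04
  7.92013047e-01  1.66740514e+00] 0.3189659887489019
```

View pics/w6.png

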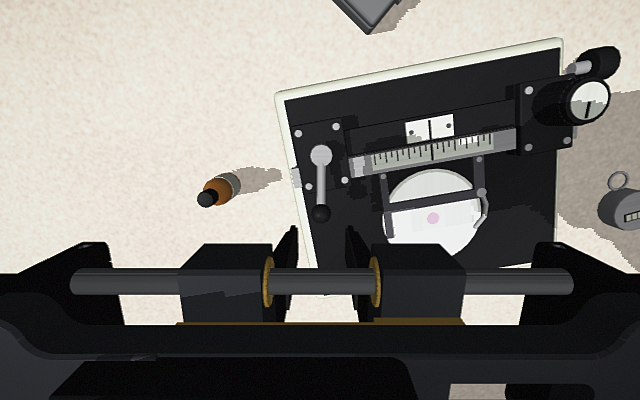

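```bash

python3 -m crank '[[0,0,35,0,30],[0,0,65,0,30],[0,0,65,0,30],[0,0,65,0,30]]';
python3 -m crank '[[0.1,-3.1,0,2.6,30],[0.4,-6.3,0,5.2,30],[1,-9.4,0,7.8,30],[1.7,-12.4,0,10.4,30],[2.7,-15.4,0,13,30],[3.9,-18.3,0,15.6,30],[5.3,-21.1,0,18.2,30],[6.8,-23.8,0,20.8,30],[8.6,-26.5,0,23.4,30],[10.5,-28.9,0,26,30]]'; python3 - <<'E'
from h import *
from cell import env
L=[]
c=env.read_camera("wrist");L.append(c["img"]);print(meas(c))
o,R=frame(.0277);p=o+R@[50,95];s=env.state();e=s['eef_pos'];d=R.T@(e[:2]-p);print(e,s['tcp_rot'][2],np.hypot(*d),np.arctan2(d[1],-d[0]),s['joints'][5])
c=env.read_camera("top");print(meas(c));t=c["img"]
cv2.imwrite("pics/w7.png",np.vstack([L[0][:300],cv2.resize(t[180:240,310:438],(640,300))]))
for f in(.7,.9,1.0,1.1):
    q=p+R@(45*np.array([-np.cos(f),np.sin(f)]));a=e[2]*0;v=q-e[:2];y=s['tcp_rot'][2]
    print(f,"toolshift",np.cos(y)*v[0]+np.sin(y)*v[1],np.sin(y)*v[0]-np.cos(y)*v[1])
E
```

```text
t: 9.38
eef_pos: [486.9, 34.3, 102.1]
tcp_rot: [3.141, 0.003, -0.163]
ft_force: [0.3, 0.4, 0.9]
opening: 0.318
grip_force: 0.0
t: 10.22
eef_pos: [502.3, 61.2, 104.6]
tcp_rot: [3.141, 0.0, -0.619]
ft_force: [-3.9, -2.2, 0.6]
opening: 0.318
grip_force: 1.7
(np.float64(0.14523229781914182), (np.float64(182.9279974041176), np.float64(149.9171900050738)), (np.float64(182.34706821284104), np.float64(158.85559793420634)))
[502.83931988  61.38395616 104.58399936] -0.6224772386981885 45.42193538431419 0.8944872948915319 2.1845863381301434
(np.float64(-0.4403992409921429), (np.float64(179.10297151444476), np.float64(41.199657352702104)), (np.float64(180.86456847841333), np.float64(43.577962669817765)))
0.7 toolshift -0.8710538611338978 8.74587555459298
0.9 toolshift 0.47007424950476195 -0.13847783402378322
1.0 toolshift 1.7985994932365847 -4.435936536648258
1.1 toolshift 3.549517629608426 -8.579294631686626
```

View pics/w7.png

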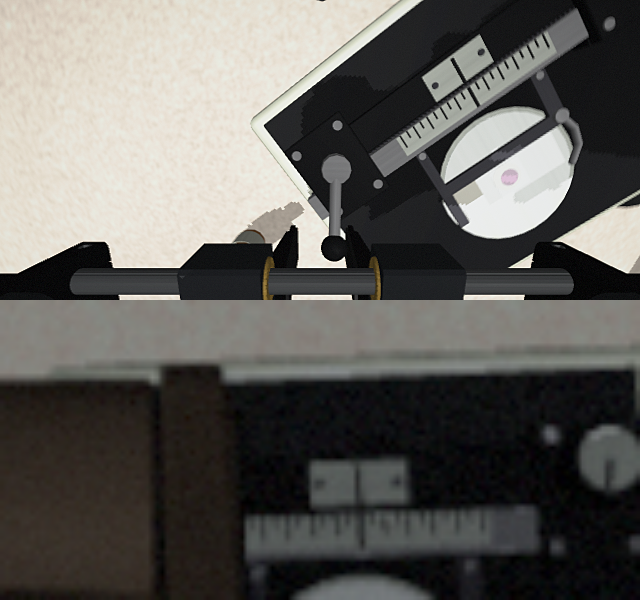

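```bash

python3 -m crank '[[0.8,-2,0,3,30],[1.6,-4.4,0,5,30],[2.5,-6.5,0,8,30],[3.5,-8.6,0,10,30],[4.6,-10.5,0,13,30],[5.7,-12.5,0,15,30],[6.7,-14,0,16,30],[6.7,-14,0,16,30]]'; cat > look.py <<'E'
from h import *
from cell import env
c=env.read_camera("wrist");im=c["img"];cv2.imwrite("pics/last.png",im);print(meas(c))
o,R=frame(.0277);p=o+R@[50,95];s=env.state();e=s['eef_pos'];d=R.T@(e[:2]-p);print(e,s['tcp_rot'][2],np.hypot(*d),"tool theta",np.arctan2(d[1],-d[0]),s['joints'][5])
# ball: dark blob compared with predicted pixels
for f in(.9,1.0,1.1,1.15):print(f,proj(c,np.r_[p+R@(45*np.array([-np.cos(f),np.sin(f)])),98.5]).round())
print("hub",proj(c,np.r_[p,88]))
E
python3 look.py
```

```text
t: 10.98
eef_pos: [516.2, 68.6, 103.7]
tcp_rot: [-3.142, -0.0, -0.896]
ft_force: [-3.4, -0.8, 0.9]
opening: 0.317
grip_force: 1.6
(np.float64(0.005669336967741856), (np.float64(183.0724252435057), np.float64(152.90894509978563)), (np.float64(183.04974789563474), np.float64(155.75083165894108)))
[516.16978832  68.59283145 103.60955053] -0.8954529163900034 44.812482509083175 tool theta 1.2317183285872384 2.4716538658553886
0.9 [344. 254.]
1.0 [336. 254.]
1.1 [329. 253.]
1.15 [325. 253.]
hub [342.36629612 177.13961683]
```

View pics/last.png

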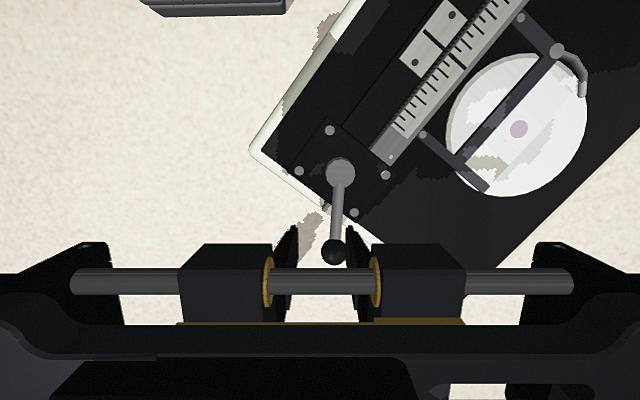

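```bash

python3 -m crank '[[0.5,-1.5,0,0,30],[0.5,-2.5,0,0,30],[0.5,-2.5,0,0,30],[0.5,4,0,0,30],[0.5,4,0,0,30],[0.5,4,-40,0,30],[0.5,4,-80,0,30],[0.5,4,-110,0,30],[0.5,4,-110,0,30],[0.5,4,-110,0,30]]'; python3 look.py
```

```text
t: 11.87
eef_pos: [514.1, 65.7, 214.4]
tcp_rot: [-3.138, -0.003, -0.898]
ft_force: [-0.1, 0.2, -1.0]
opening: 0.316
grip_force: 0.0
(np.float64(0.024530767773207174), (np.float64(182.43015886198688), np.float64(140.38412802139)), (np.float64(182.33203579089405), np.float64(139.40305864113694)))
[513.44479472  65.67088859 212.99220235] -0.8976641782181003 43.21161195633795 tool theta 1.148506140630206 2.468030820954897
0.9 [332. 206.]
1.0 [327. 206.]
1.1 [323. 205.]
1.15 [321. 205.]
hub [330.99779458 158.41103328]
```

```bash
python3 - <<'E'
import cv2,numpy as np
from h import *
from cell import env
c=env.read_camera("top");print(meas(c));cv2.imwrite("pics/last2.png",np.vstack([cv2.imread("pics/last.png")[:330],cv2.resize(c["img"][180:240,310:450],(640,270))]))
E
```

```text
(np.float64(-0.45917519211245406), (np.float64(179.1369495903645), np.float64(41.95921458274887)), (np.float64(180.97365035881433), np.float64(44.20433752454883)))
```

View pics/last.png

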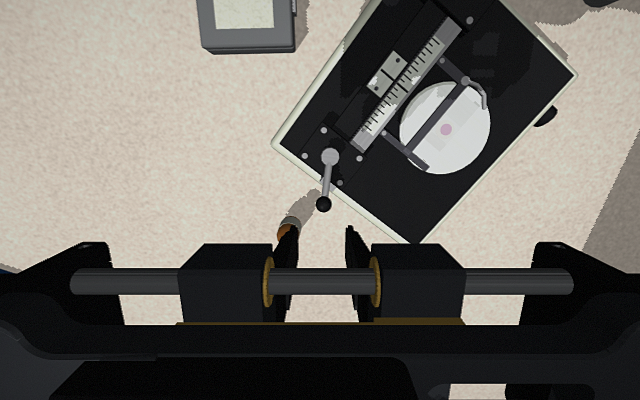

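Ball at (323,204), hub at (330,156): the lever stands at about 1.1 rad, so it is tight. The line is still on the index (within 0.5 mm in both views), and the arm is clear of everything.

```bash
python3 -c "
from cell import env
print(env.job_done())"
```

```text
the job is handed in; nothing more can be done
None
```

The job is handed in, with no verdict returned: the middle line reads within 0.5 mm of the index after a clockwise final approach, the clamp lever is at about 1.1 rad (tight from 0.9), and nothing around the stage was touched, as far as the camera views and force readings show.

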